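# Index the spool table to the test contacts

## Task

Swing the red-knobbed lock lever of the hand-cranked indexing table open, then crank the handwheel round as many whole turns as it takes for the table to carry the green spool round to the test contacts on the yellow post; one turn of the wheel moves the table on by one nest. Finish with the crank back at its starting place and the lock lever swung fully home again, and do not touch the spools or the round table itself.

Things in the scene. Friction and masses are not known exactly. Their poses are not given: they have to be found in the camera images.
- indexer: Fixed hand-cranked indexing table on the desk: grey base plate 215 x 390 x 12 mm. Origin: on the desk under the middle of the plate; its x axis points from the operator's edge to the yellow post, y towards the round table, z up. Handwheel at the -y end, round table at the +y end, lock lever outside the wheel at the -y end.
- station (a point): The place in front of the test contacts (two metal tips on the 85 mm high yellow post at the far side of the round table): centre of the nest position there, 70 mm from the table axis, at the height of a seated spool's centre. Axes as the indexer's.
- table_axis (a point): Centre of the round dark steel table (208 mm across, top face 34 mm above the desk), on its top face. Six nests, each of four 8 mm high pins, lie 60 degrees apart on a circle of 70 mm radius; one nest is always at the station when the wheel is locked.
- green_spool_centre (a point): Centre (half-way up) of the spool with green winding and a green label on top, 52 mm across and 40 mm high, standing loose in a nest, top 74 mm above the desk. At the start it is two or three nests clockwise (seen from above) of the station, so two or three wheel turns clockwise bring it there.
- copper_spool_centre (a point): Centre of the spool with copper winding and label, same size, in another nest; not wanted.
- blue_spool_centre (a point): Centre of the spool with blue winding and label, same size, in the nest next to the station on its counter-clockwise side at the start; not wanted.
- wheel_axis (a point): Point on the vertical axis of the black handwheel (122 mm across, spoke side up, rim top 78 mm above the desk) at the height of the crank's grip, 110 mm above the desk.
- crank_grip (a point): Middle of the upright black crank grip on the wheel, 23 mm in diameter and 52 mm high (81 to 133 mm above the desk), freely revolving on its own pin, 42 mm from the wheel axis, so the hand need not turn while it goes round. At the start, with the wheel locked, it stands on the operator's side (-x of the indexer) of the wheel axis.
- lock_pivot (a point): Point on the vertical axis of the lock lever, at the height of its knob's middle.
- lock_grip (a point): Middle of the upright round red knob of the lock lever, 18 mm in diameter and 40 mm high (56 to 96 mm above the desk), 79 mm from the lever's pivot, just beyond the -y end of the base plate; the steel lever bar passes under it at 45 to 54 mm. It can be moved with about 1 N and stays where it is left.
- wheel (a joint): Turn of the handwheel in rad, 0 at the start, growing clockwise seen from above. About 1.5 N at the crank turns it and it stays where it is left. While the lever is home the wheel is blocked (about 7 degrees play either way); when open it turns freely either way.
- table: The round dark steel table, 208 mm across and 12 mm thick; origin at the centre of its underside. Geared to the wheel: it turns one sixth of the wheel's angle, counter-clockwise seen from above while the wheel goes clockwise, so 60 degrees (one nest) per wheel turn. To be turned only through the wheel.
- lock (a joint): Lock lever angle in rad: 0 fully home (nose between the two lugs under the wheel), 0.8 fully open (at its stop); opening swings the knob clockwise seen from above about the pivot, towards the operator's side. It can go home only when the wheel is within about 6 degrees of whole turns from its starting place.
- green_spool: The green spool itself; origin at the centre of its underside.
- copper_spool: The copper spool itself; origin at the centre of its underside.
- blue_spool: The blue spool itself; origin at the centre of its underside.
Things that resemble listed ones, but are neither listed nor needed, are in the scene too. Of the things that look like the green_spool, the smallest one is meant.

How it is judged:
By the outcome, as a careful person would: the job done as asked, in the order asked, and still so for the second after the job is handed in, with the robot touching nothing.
It also fails if it takes over 72 s, if anything falls off the work surface, if the arm or the gripper's body presses on something with over 40 N, if the wrist force passes 120 N, or if a joint passes its speed limit or range.

## Robot

A 6-joint arm with a two-finger parallel gripper is mounted at the origin on a cart in front of the work surface, level with it; the furniture and walls round the work are solid. World frame = base frame: x ahead of the robot, y to its left, z up, the work surface at z = 0. Lengths are in m, angles in rad, forces in N, time in s.
With the tool pointing down it reaches from about 0.25 to 0.775 m from the base axis. Payload 4 kg.
Tool frame: the origin (TCP) lies midway between the tips of the shut fingers; the grasp point (between the pads) lies 19 mm behind it (env.grip_point_offset is the distance from the TCP to the grasp point, in m); z points along the fingers, y is the line along which they close (so a half turn about z gives the same grasp; the last joint's range is limited). The gripper opens to 85 mm and grips with 20 to 120 N. Pads are 22 mm wide; open, the fingers measure 114 mm over their backs; the gripper's body (76 mm by 85 mm) begins 54 mm behind the grasp point. The pads swing forward as they close: fully open they stand 13 mm farther back than shut.
Start: joints at [-1.276, 0.087, 1.371, -0, 1.684, -0.103], TCP at [0.213, -0.507, 0.231] pointing down, gripper open.
Joint ranges: [-3.1, 3.1], [-0.76, 2.03], [0.27, 2.55], [-1.08, 4.22], [0.17, 2.65], [-2.57, 2.57]. Speed limits (rad/s): [2.79, 2.79, 3.14, 3.14, 3.14, 3.14].

## Interface

Orientations are given as a unit quaternion [w, x, y, z].
In Python, from plant import env gives the robot as it stands.
- The arm moves only by the tool servo_tool, never from a script. Its argument "series" is a list of rows, each an object with "delta_pos": the shift along the tool's x, y, z in m, a list of three; "roll": the turn about the tool's z in rad; "fingers": the finger opening in m, from 0 to 0.0854. A call has 1 to 5 rows; each row is the pose to reach, as a shift and turn from the pose commanded when the call began, along the tool's axes at that moment; what a row does not reach only later rows make up. A row lasts 1/10 s, in which the tool goes at most 50 mm and 8.59 degrees, less where a joint would pass 70% of its speed; a pose out of reach is approached as far as the arm can. A call with a gripper value outside its range is refused whole. The fingers move at their own pace and stop on an object; the grip force is fixed at half the most. Time passes only in rows, so rows that repeat a pose let the fingers close. It gives the time, the measured TCP pose, the force, the opening and the grip force at its end, in the units of the state.
- env.state(): the state, without advancing time (a new reading comes with each control period).
- env.camera(name): name is "scene" or "top" or "wrist"; returns a dict with "image" (400x640x3 uint8, red, green, blue), "fov_y" (degrees; the focal length in pixels is half the picture's height over the tangent of half this angle, whatever the lens; pixels are square), "cx", "cy" (the principal point, pixels), "rvec" (rotation vector, rad) and "tvec" (3), from world to camera coordinates, as OpenCV has them; the wrist camera has in their place "hand_eye" (4x4, takes a point from camera to tool coordinates, whose origin is the TCP and whose axes are the flange's). Camera axes: x right, y down, z forward; pixel columns grow to the right and rows downward; lengths in m; the calibration is good to about 2 mm. A picture is of the moment at which its call begins: read the wrist's pose just before it. There is no depth.
- env.close_job(): hands the job in; it is judged then, once.
The state is a dict: "time": time; "qpos": joint angles; "qvel": joint speeds; "joint_efforts": joint torques, N m; "eef_pos": TCP position; "eef_rot": TCP orientation; "contact_force": force on the tool from outside, world axes, zero at the start; "wrist_torque": the same for the moment, N m; "opening": opening from 0.0 (shut) to 1.0 (fully open); "finger_force": force on a finger pad.
Only numpy, scipy, OpenCV 4.12 (cv2) and the standard library are available. Lean on these libraries where they do the work, as an engineer would, in place of code of your own. Each camera call takes 0.05 s, during which the arm holds its last target. There are 200 camera calls.

## Working session

There is one attempt and no reset: what is moved stays moved. The work goes in short steps, Python scripts to look and compute and a tool call to move; the robot and the scene stay as the last step left them, time stands still between calls to the robot, and variables do not carry over. Pictures are saved under pics/ and viewed, at most 10 in all, crops included, and the job is handed in when it is done.

Besides the shell and the picture viewer there is one more tool, called after "Call:" by a JSON object that holds its "op" and its "data", one argument or row to a line. servo_tool: Moves the arm, as the interface text tells. Its arguments: {"type":"object","properties":{"series":{"type":"array","items":{"type":"object","properties":{"delta_pos":{"type":"array","items":{"type":"number"}},"roll":{"type":"number"},"fingers":{"type":"number"}}}}},"required":["series"]}

```bash
mkdir -p pics; cat > h.py <<'E'
import numpy as np, cv2
from plant import env
def K(c):
    f=c["image"].shape[0]/2/np.tan(np.radians(c["fov_y"])/2)
    return np.array([[f,0,c["cx"]],[0,f,c["cy"]],[0,0,1.]])
def save(c,n): cv2.imwrite(f"pics/{n}.png",c["image"][:,:,::-1])
def ray(c,uv,z):
    R=cv2.Rodrigues(np.array(c["rvec"],float))[0];t=np.array(c["tvec"],float).ravel()
    o=-R.T@t; d=R.T@np.linalg.inv(K(c))@np.array([uv[0],uv[1],1.])
    return o+d*(z-o[2])/d[2]
def proj(c,P):
    return cv2.projectPoints(np.array(P,float).reshape(-1,3),np.array(c["rvec"],float),np.array(c["tvec"],float),K(c),None)[0].reshape(-1,2)
E
python3 - <<'E'
from h import *
import pickle
for n in("top","scene"):
    c=env.camera(n);save(c,n);pickle.dump(c,open(n+".pkl","wb"))
    print({k:v for k,v in c.items() if k!="image"})
print(env.state())
E
```

```text
{'fov_y': 45.03618942072464, 'cx': 321.7872330820879, 'cy': 201.21428320341755, 'rvec': array([ 2.20863812, -2.14704237,  0.14251216]), 'tvec': array([0.09629866, 0.52248101, 1.07343544])}
{'fov_y': 56.696731609552714, 'cx': 319.3614367346867, 'cy': 200.8880230645801, 'rvec': array([ 0.72958752, -2.67176015,  1.06614686]), 'tvec': array([0.52671046, 0.18849925, 0.80931695])}
{'time': 0.1, 'qpos': array([-1.27608160e+00,  8.79224828e-02,  1.37213861e+00,  5.70321524e-06,
        1.68359219e+00, -1.03116736e-01]), 'qvel': array([-0.00059269, -0.00136856, -0.00343763,  0.00051683,  0.00050219,
       -0.00018649]), 'joint_efforts': array([ 2.25592681e-03, -3.53014827e+01, -3.14219141e+01, -1.55616649e-04,
        7.91419909e-03, -1.27143224e-05]), 'eef_pos': array([ 0.21293766, -0.50661547,  0.23021554]), 'eef_rot': array([-1.02586138e-03,  9.80280830e-01,  1.97606765e-01, -9.57313694e-05]), 'contact_force': array([ 0.93346632,  0.24085139, -0.21225022]), 'wrist_torque': array([ 0.01577824, -0.0240279 ,  0.01001258]), 'finger_force': 0.0, 'opening': 1.0029560891063052}
```

View pics/top.png

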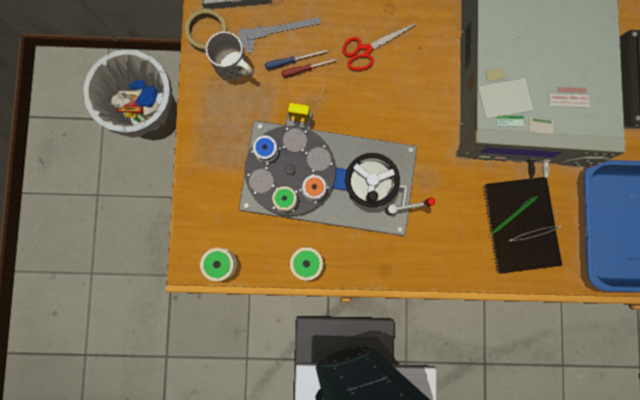

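View pics/scene.png

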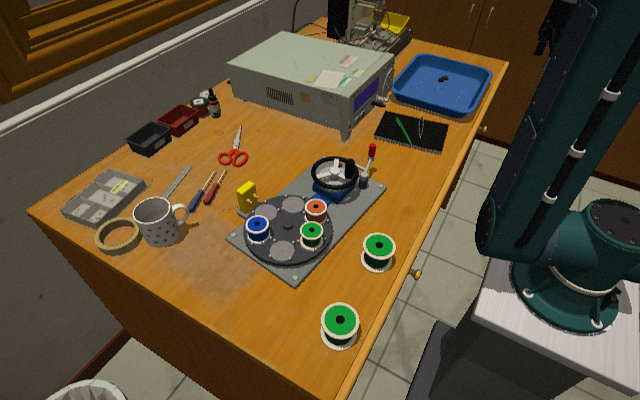

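```bash
python3 - <<'E'
import pickle,cv2
c=pickle.load(open("top.pkl","rb"));im=c["image"][:,:,::-1]
cv2.imwrite("pics/c1.png",cv2.resize(im[115:245,235:440],None,fx=3.9,fy=3.9,interpolation=cv2.INTER_CUBIC))
c=pickle.load(open("scene.pkl","rb"));im=c["image"][:,:,::-1]
cv2.imwrite("pics/c2.png",cv2.resize(im[135:285,220:395],None,fx=4,fy=4,interpolation=cv2.INTER_CUBIC))
E
```

```text
(no output)
```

View pics/c1.png

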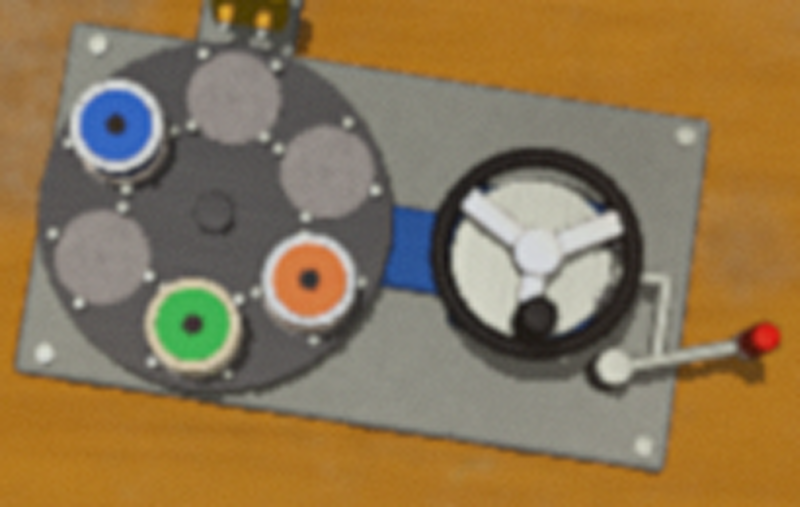

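View pics/c2.png

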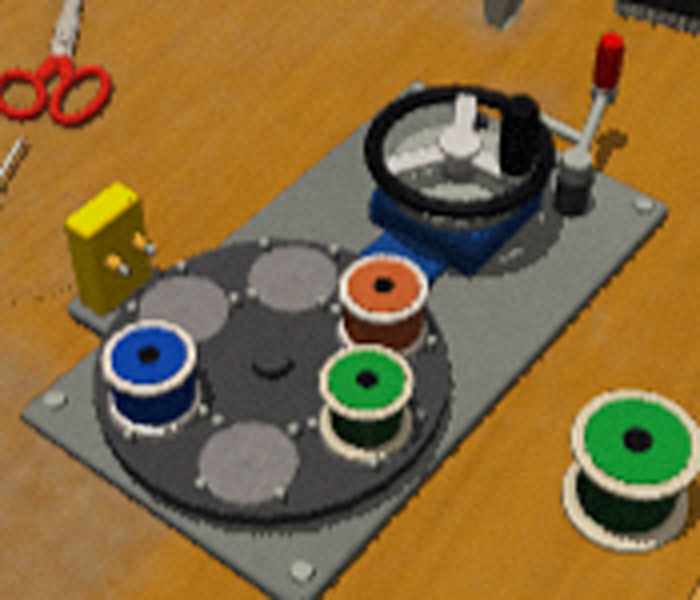

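```bash
python3 - <<'E'
from h import *
import pickle
t=pickle.load(open("top.pkl","rb"));s=pickle.load(open("scene.pkl","rb"))
T=lambda u,v,z: ray(t,((u+.5)/3.9+234.5,(v+.5)/3.9+114.5),z)
S=lambda u,v,z: ray(s,((u+.5)/4+219.5,(v+.5)/4+134.5),z)
cs=[T(75,25,.012),T(708,122,.012),T(661,468,.012),T(18,372,.012)]
o=sum(cs)/4; print("corners",np.round(cs,4),"o",o)
x=(cs[0]+cs[1]-cs[2]-cs[3]); y=(cs[0]+cs[3]-cs[1]-cs[2]); print("yawx",np.arctan2(x[1],x[0]),"yawy",np.arctan2(-y[0],y[1]),np.linalg.norm(x)/2,np.linalg.norm(y)/2)
print("table",T(215,213,.036),S(272,365,.036))
print("green",T(193,324,.074),S(367,379,.074))
print("station nest",T(234,98,.034))
print("wheel rim",T(538,252,.078),S(459,150,.078))
print("grip",T(537,317,.133),S(520,106,.133))
print("knob",T(767,336,.096),S(611,41,.096))
print("pivot",T(613,365,.056),S(575,160,.056))
E
```

```text
corners [[ 0.7052  0.2749  0.012 ]
 [ 0.6584 -0.1076  0.012 ]
 [ 0.4494 -0.081   0.012 ]
 [ 0.4952  0.2996  0.012 ]] o [0.57704057 0.0964837  0.012     ]
yawx -0.12184120640575201 yawy -0.12084792590135379 0.21111718090387405 0.3844068908917436
table [0.58940535 0.18599667 0.036     ] [0.58756342 0.18613872 0.036     ]
green [0.51970732 0.19437992 0.074     ] [0.51904604 0.19281817 0.074     ]
station nest [0.658516   0.17726541 0.034     ]
wheel rim [0.56568026 0.00233464 0.078     ] [0.56267215 0.00739395 0.078     ]
grip [0.52224535 0.00937723 0.133     ] [0.52364748 0.00898278 0.133     ]
knob [ 0.52000896 -0.12254411  0.096     ] [ 0.51884865 -0.12146192  0.096     ]
pivot [ 0.50534956 -0.04438366  0.056     ] [ 0.50426492 -0.0451571   0.056     ]
```

The green candidates in the top view are (284,198), on the table and smallest, and (218,264) and (306,264), both larger and standing on the desk. The one meant is (284,198). The crop shows it in a nest three places clockwise of the station, with the copper spool two places, so it needs 3 turns. The lever knob is at (432,202) and its pivot at about (392,209).

```bash
cat > plan.py <<'E'
import numpy as np
def calls(p,phi,targets,n=5):
    """targets: rows of (x,y,z,phi); prints tool-frame rows grouped per call"""
    p=np.array(p,float); k=0
    for i in range(0,len(targets),n):
        print("-- call",i//n)
        for T in targets[i:i+n]:
            d=np.array(T[:3])-p
            c,s=np.cos(phi),np.sin(phi)
            print("[%.4f,%.4f,%.4f] roll %.3f"%(d[0]*c+d[1]*s, d[0]*s-d[1]*c, -d[2], phi-T[3]))
        p=np.array(T[:3]);phi=T[3]
def lin(a,b,n): return [np.array(a)+(np.array(b)-np.array(a))*k/n for k in range(1,n+1)]
E
python3 - <<'E'
from plan import *
a=[.2130,-.507,.231,.398]; b=[.5195,-.122,.15,1.756]
calls(a[:3],a[3],lin(a,b,10)+lin(b,[.5195,-.122,.062,1.756],5))
E
```

```text
-- call 0
[0.0432,-0.0236,0.0081] roll -0.136
[0.0864,-0.0472,0.0162] roll -0.272
[0.1295,-0.0708,0.0243] roll -0.407
[0.1727,-0.0944,0.0324] roll -0.543
[0.2159,-0.1181,0.0405] roll -0.679
-- call 1
[0.0484,0.0087,0.0081] roll -0.136
[0.0969,0.0175,0.0162] roll -0.272
[0.1453,0.0262,0.0243] roll -0.407
[0.1937,0.0350,0.0324] roll -0.543
[0.2421,0.0437,0.0405] roll -0.679
-- call 2
[0.0000,0.0000,0.0176] roll 0.000
[0.0000,0.0000,0.0352] roll 0.000
[0.0000,0.0000,0.0528] roll 0.000
[0.0000,0.0000,0.0704] roll 0.000
[0.0000,0.0000,0.0880] roll 0.000
```

Call:
{"op": "servo_tool", "data": {
  "series": [
    {"delta_pos": [0.0432, -0.0236, 0.0081], "roll": -0.136, "fingers": 0.036},
    {"delta_pos": [0.0864, -0.0472, 0.0162], "roll": -0.272, "fingers": 0.036},
    {"delta_pos": [0.1295, -0.0708, 0.0243], "roll": -0.407, "fingers": 0.036},
    {"delta_pos": [0.1727, -0.0944, 0.0324], "roll": -0.543, "fingers": 0.036},
    {"delta_pos": [0.2159, -0.1181, 0.0405], "roll": -0.679, "fingers": 0.036}
  ]
}}

```text
time: 0.6
eef_pos: [0.367, -0.3127, 0.19]
eef_rot: [-0.0, 0.857, 0.515, -0.0]
contact_force: [0.1, -0.2, 0.2]
opening: 0.424
finger_force: 0.0
```

Call:
{"op": "servo_tool", "data": {
  "series": [
    {"delta_pos": [0.0484, 0.0087, 0.0081], "roll": -0.136, "fingers": 0.036},
    {"delta_pos": [0.0969, 0.0175, 0.0162], "roll": -0.272, "fingers": 0.036},
    {"delta_pos": [0.1453, 0.0262, 0.0243], "roll": -0.407, "fingers": 0.036},
    {"delta_pos": [0.1937, 0.035, 0.0324], "roll": -0.543, "fingers": 0.036},
    {"delta_pos": [0.2421, 0.0437, 0.0405], "roll": -0.679, "fingers": 0.036}
  ]
}}

```text
time: 1.1
eef_pos: [0.5203, -0.1202, 0.1496]
eef_rot: [-0.0, 0.637, 0.771, -0.0]
contact_force: [1.0, -1.0, 0.2]
opening: 0.421
finger_force: 0.0
```

```bash
python3 - <<'E'
from h import *
s=env.state();print(s["eef_pos"],s["eef_rot"],2*np.arctan2(s["eef_rot"][2],s["eef_rot"][1]))
c=env.camera("wrist");save(c,"w1");print(c["hand_eye"],c["fov_y"],c["cx"],c["cy"])
E
```

```text
[ 0.52027509 -0.12020442  0.14956239] [-1.79142028e-04  6.36544864e-01  7.71239618e-01 -2.35638332e-04] 1.76157266111689
[[ 2.45907853e-04 -9.62685939e-01 -2.70620994e-01  6.79412743e-02]
 [ 9.99999953e-01  1.87189353e-04  2.42787090e-04  7.69592304e-04]
 [-1.83070349e-04 -2.70621041e-01  9.62685940e-01 -1.41983257e-01]
 [ 0.00000000e+00  0.00000000e+00  0.00000000e+00  1.00000000e+00]] 59.83075271031068 317.9076339844608 200.25224486360946
```

View pics/w1.png

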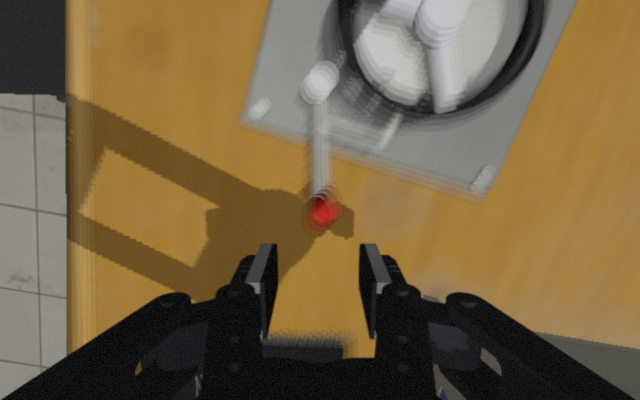

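Call:
{"op": "servo_tool", "data": {
  "series": [
    {"delta_pos": [-0.001, 0, 0.02], "roll": 0, "fingers": 0.036},
    {"delta_pos": [-0.0015, 0, 0.04], "roll": 0, "fingers": 0.036},
    {"delta_pos": [-0.0015, 0, 0.065], "roll": 0, "fingers": 0.036},
    {"delta_pos": [-0.0015, 0, 0.0875], "roll": 0, "fingers": 0.036},
    {"delta_pos": [-0.0015, 0, 0.0875], "roll": 0, "fingers": 0.024}
  ]
}}

```text
time: 1.65
eef_pos: [0.5166, -0.1226, 0.0584]
eef_rot: [-0.004, 0.639, 0.769, -0.002]
contact_force: [-0.8, -0.2, -0.4]
opening: 0.283
finger_force: 0.0
```

Call:
{"op": "servo_tool", "data": {
  "series": [
    {"delta_pos": [0, 0, 0], "roll": 0, "fingers": 0.023},
    {"delta_pos": [0, 0, 0], "roll": 0, "fingers": 0.023}
  ]
}}

```text
time: 1.85
eef_pos: [0.5209, -0.1241, 0.0644]
eef_rot: [0.001, 0.639, 0.769, 0.0]
contact_force: [-0.2, -0.4, 0.2]
opening: 0.265
finger_force: 0.0
```

```bash
python3 - <<'E'
from h import *
s=env.state();print(s["eef_pos"],2*np.arctan2(s["eef_rot"][2],s["eef_rot"][1]),s["opening"],s["contact_force"])
c=env.camera("wrist");save(c,"w2")
from plan import *
P=np.array([.505,-.0447]);p=s["eef_pos"];phi=1.7616
v=p[:2]-P;T=[]
for k in range(1,11):
    a=-.082*k; R=np.array([[np.cos(a),-np.sin(a)],[np.sin(a),np.cos(a)]])
    T.append([*(P+R@v),p[2],phi+a])
calls(p,phi,T)
E
```

```text
[ 0.52085306 -0.12408111  0.06437787] 1.7554854081272142 0.26521063946663787 [-0.1541891  -0.41036011  0.21506147]
-- call 0
[0.0002,-0.0066,-0.0000] roll 0.082
[0.0010,-0.0132,-0.0000] roll 0.164
[0.0023,-0.0197,-0.0000] roll 0.246
[0.0042,-0.0261,-0.0000] roll 0.328
[0.0065,-0.0323,-0.0000] roll 0.410
-- call 1
[0.0002,-0.0066,-0.0000] roll 0.082
[0.0010,-0.0132,-0.0000] roll 0.164
[0.0023,-0.0197,-0.0000] roll 0.246
[0.0042,-0.0261,-0.0000] roll 0.328
[0.0065,-0.0323,-0.0000] roll 0.410
```

View pics/w2.png

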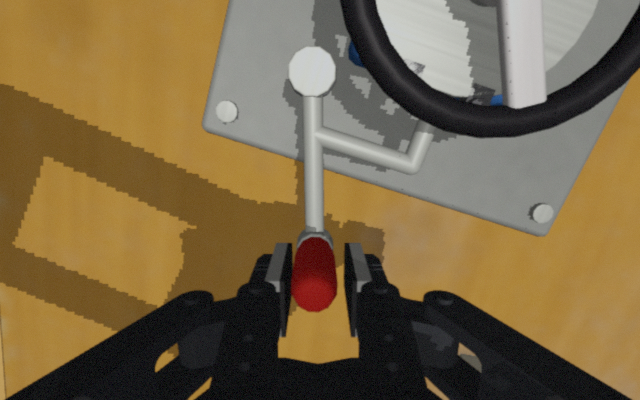

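The knob stands between the pads at about (315,275), with a small gap on each side. Next I swing it open.

Call:
{"op": "servo_tool", "data": {
  "series": [
    {"delta_pos": [0.0002, -0.0066, 0], "roll": 0.082, "fingers": 0.023},
    {"delta_pos": [0.001, -0.0132, 0], "roll": 0.164, "fingers": 0.023},
    {"delta_pos": [0.0023, -0.0197, 0], "roll": 0.246, "fingers": 0.023},
    {"delta_pos": [0.0042, -0.0261, 0], "roll": 0.328, "fingers": 0.023},
    {"delta_pos": [0.0065, -0.0323, 0], "roll": 0.41, "fingers": 0.023}
  ]
}}

```text
time: 2.4
eef_pos: [0.4882, -0.1241, 0.0648]
eef_rot: [0.002, 0.783, 0.622, 0.001]
contact_force: [0.9, -0.1, 0.4]
opening: 0.265
finger_force: 0.6
```

Call:
{"op": "servo_tool", "data": {
  "series": [
    {"delta_pos": [0.0002, -0.0066, 0], "roll": 0.082, "fingers": 0.023},
    {"delta_pos": [0.001, -0.0132, 0], "roll": 0.164, "fingers": 0.023},
    {"delta_pos": [0.0023, -0.0197, 0], "roll": 0.246, "fingers": 0.023},
    {"delta_pos": [0.0042, -0.0261, 0], "roll": 0.328, "fingers": 0.023},
    {"delta_pos": [0.0065, -0.033, 0], "roll": 0.41, "fingers": 0.023}
  ]
}}

```text
time: 2.9
eef_pos: [0.4574, -0.1104, 0.0648]
eef_rot: [0.002, 0.893, 0.449, 0.001]
contact_force: [1.3, -1.0, 0.1]
opening: 0.272
finger_force: 0.5
```

Call:
{"op": "servo_tool", "data": {
  "series": [
    {"delta_pos": [0, -0.001, 0], "roll": 0, "fingers": 0.023},
    {"delta_pos": [0, -0.001, 0], "roll": 0, "fingers": 0.023}
  ]
}}

```text
time: 3.1
eef_pos: [0.4563, -0.1092, 0.0641]
eef_rot: [0.001, 0.892, 0.452, 0.001]
contact_force: [0.4, -0.3, 0.2]
opening: 0.274
finger_force: 0.3
```

Call:
{"op": "servo_tool", "data": {
  "series": [
    {"delta_pos": [0, -0.002, 0], "roll": 0, "fingers": 0.023},
    {"delta_pos": [0, -0.0035, 0], "roll": 0, "fingers": 0.023},
    {"delta_pos": [0, -0.0035, 0], "roll": 0, "fingers": 0.023}
  ]
}}

```text
time: 3.4
eef_pos: [0.456, -0.109, 0.0642]
eef_rot: [0.004, 0.892, 0.451, 0.003]
contact_force: [7.3, -5.2, -2.0]
opening: 0.27
finger_force: 4.6
```

```bash
python3 - <<'E'
from h import *
s=env.state();print(s["eef_pos"],2*np.arctan2(s["eef_rot"][2],s["eef_rot"][1]),s["contact_force"],s["finger_force"])
c=env.camera("top");im=c["image"]
m=cv2.inRange(im[190:240,380:450],(120,0,0),(255,60,60));print(m.sum()//255, [v.mean() for v in np.nonzero(m)])
E
```

```text
[ 0.45599092 -0.10898528  0.06416115] 0.9363917112469857 [ 7.26526328 -5.15127079 -2.03606815] 4.644596825237386
0 [np.float64(nan), np.float64(nan)]<stdin>:4: RuntimeWarning: Mean of empty slice.
  ret = ret.dtype.type(ret / rcount)
```

```bash
python3 - <<'E'
from plan import *
p=[.4534,-.107,.0642];f=.938
u=[.4563,-.1092,.0642,f]
b=[.4563,-.1092,.17,f];g=[.5228,.0091,.16,f];d=[.5228,.0091,.0925,f]
calls(p,f,[u,u]+lin(u,b,3)+lin(b,g,5)+lin(g,d,5))
E
```

```text
-- call 0
[-0.0001,0.0036,-0.0000] roll 0.000
[-0.0001,0.0036,-0.0000] roll 0.000
[-0.0001,0.0036,-0.0353] roll 0.000
[-0.0001,0.0036,-0.0705] roll 0.000
[-0.0001,0.0036,-0.1058] roll 0.000
-- call 1
[0.0269,-0.0033,0.0020] roll 0.000
[0.0539,-0.0065,0.0040] roll 0.000
[0.0808,-0.0098,0.0060] roll 0.000
[0.1078,-0.0131,0.0080] roll 0.000
[0.1347,-0.0163,0.0100] roll 0.000
-- call 2
[0.0000,-0.0000,0.0135] roll 0.000
[0.0000,-0.0000,0.0270] roll 0.000
[0.0000,-0.0000,0.0405] roll 0.000
[0.0000,-0.0000,0.0540] roll 0.000
[0.0000,-0.0000,0.0675] roll 0.000
```

Call:
{"op": "servo_tool", "data": {
  "series": [
    {"delta_pos": [0, 0.0036, 0], "roll": 0, "fingers": 0.036},
    {"delta_pos": [0, 0.0036, 0], "roll": 0, "fingers": 0.036},
    {"delta_pos": [0, 0.0036, -0.0353], "roll": 0, "fingers": 0.036},
    {"delta_pos": [0, 0.0036, -0.0705], "roll": 0, "fingers": 0.045},
    {"delta_pos": [0, 0.0036, -0.1058], "roll": 0, "fingers": 0.05}
  ]
}}

```text
time: 3.95
eef_pos: [0.4547, -0.1084, 0.1691]
eef_rot: [-0.001, 0.892, 0.451, -0.001]
contact_force: [0.6, 0.1, 0.3]
opening: 0.589
finger_force: 0.0
```

Call:
{"op": "servo_tool", "data": {
  "series": [
    {"delta_pos": [0.0269, -0.0033, 0.002], "roll": 0, "fingers": 0.05},
    {"delta_pos": [0.0539, -0.0065, 0.004], "roll": 0, "fingers": 0.05},
    {"delta_pos": [0.0808, -0.0098, 0.006], "roll": 0, "fingers": 0.05},
    {"delta_pos": [0.1078, -0.0131, 0.008], "roll": 0, "fingers": 0.05},
    {"delta_pos": [0.1347, -0.0163, 0.01], "roll": 0, "fingers": 0.05}
  ]
}}

```text
time: 4.45
eef_pos: [0.5221, 0.0105, 0.1581]
eef_rot: [-0.001, 0.892, 0.451, -0.001]
contact_force: [0.1, 0.2, -0.6]
opening: 0.583
finger_force: 0.0
```

Call:
{"op": "servo_tool", "data": {
  "series": [
    {"delta_pos": [0, 0, 0], "roll": 0, "fingers": 0.05},
    {"delta_pos": [0, 0, 0], "roll": 0, "fingers": 0.05}
  ]
}}

```text
time: 4.65
eef_pos: [0.5217, 0.0096, 0.158]
eef_rot: [-0.0, 0.892, 0.452, -0.001]
contact_force: [-0.3, -0.2, 0.6]
opening: 0.588
finger_force: 0.0
```

```bash
python3 - <<'E'
from h import *
s=env.state();print(s["eef_pos"],2*np.arctan2(s["eef_rot"][2],s["eef_rot"][1]),s["opening"])
c=env.camera("wrist");save(c,"w3")
c=env.camera("top");im=c["image"]
i=im.astype(int);m=(i[...,0]>100)&(i[...,1]<60)&(i[...,2]<60);m[:190]=0;m[250:]=0;m[:,:380]=0;m[:,470:]=0
v,u=np.nonzero(m);print(len(u),u.mean(),v.mean(),ray(c,(u.mean(),v.mean()),.09))
E
```

```text
[0.52173759 0.0095502  0.1579711 ] 0.9374438861603835 0.5879018071925629
7 422.7142857142857 228.85714285714286 [ 0.4595264  -0.10570253  0.09      ]
```

View pics/w3.png

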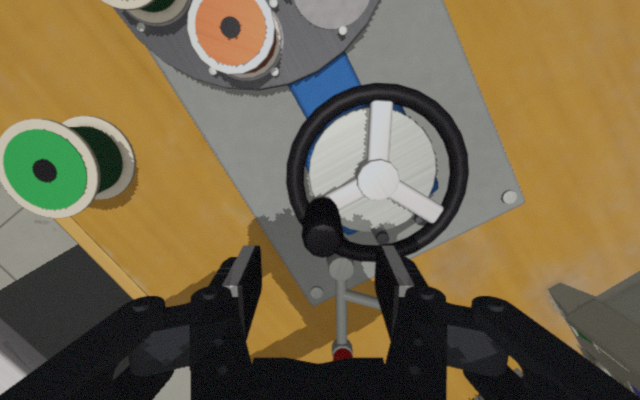

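Call:
{"op": "servo_tool", "data": {
  "series": [
    {"delta_pos": [0.001, 0.0015, 0.02], "roll": 0, "fingers": 0.05},
    {"delta_pos": [0.001, 0.0015, 0.045], "roll": 0, "fingers": 0.05},
    {"delta_pos": [0.001, 0.0015, 0.066], "roll": 0, "fingers": 0.05},
    {"delta_pos": [0.001, 0.0015, 0.066], "roll": 0, "fingers": 0.05},
    {"delta_pos": [0.001, 0.0015, 0.066], "roll": 0, "fingers": 0.015}
  ]
}}

```text
time: 5.25
eef_pos: [0.5238, 0.0084, 0.0929]
eef_rot: [-0.0, 0.893, 0.451, -0.0]
contact_force: [-0.1, 0.5, -0.2]
opening: 0.431
finger_force: 0.0
```

Call:
{"op": "servo_tool", "data": {
  "series": [
    {"delta_pos": [0, 0, 0], "roll": 0, "fingers": 0.015},
    {"delta_pos": [0, 0, 0], "roll": 0, "fingers": 0.015},
    {"delta_pos": [0, 0, 0], "roll": 0, "fingers": 0.015}
  ]
}}

```text
time: 5.55
eef_pos: [0.5244, 0.0088, 0.0945]
eef_rot: [0.001, 0.893, 0.451, 0.0]
contact_force: [-3.8, -0.6, 6.1]
opening: 0.25
finger_force: 59.3
```

```bash
python3 - <<'E'
from h import *
from plan import *
s=env.state();p=s["eef_pos"];print(p,s["opening"],s["contact_force"],s["finger_force"])
f=.9374
for k in range(4):
    A=np.array([-.0417,.0051])
    rot=lambda a:np.array([[np.cos(a),-np.sin(a)],[np.sin(a),np.cos(a)]])@A
    a0=-k*np.pi/2
    T=[[*(rot(a0-j*np.pi/10)-rot(a0)),0,f] for j in range(1,6)]
    calls([0,0,0],f,T)
E
```

```text
[0.52438166 0.00880274 0.09448802] 0.24998387523275115 [-3.80734    -0.64720204  6.07874107] 59.26964844111353
-- call 0
[0.0123,-0.0046,-0.0000] roll 0.000
[0.0255,-0.0051,-0.0000] roll 0.000
[0.0381,-0.0015,-0.0000] roll 0.000
[0.0491,0.0057,-0.0000] roll 0.000
[0.0572,0.0161,-0.0000] roll 0.000
-- call 0
[0.0046,0.0123,-0.0000] roll 0.000
[0.0051,0.0255,-0.0000] roll 0.000
[0.0015,0.0381,-0.0000] roll 0.000
[-0.0057,0.0491,-0.0000] roll 0.000
[-0.0161,0.0572,-0.0000] roll 0.000
-- call 0
[-0.0123,0.0046,-0.0000] roll 0.000
[-0.0255,0.0051,-0.0000] roll 0.000
[-0.0381,0.0015,-0.0000] roll 0.000
[-0.0491,-0.0057,-0.0000] roll 0.000
[-0.0572,-0.0161,-0.0000] roll 0.000
-- call 0
[-0.0046,-0.0123,-0.0000] roll 0.000
[-0.0051,-0.0255,-0.0000] roll 0.000
[-0.0015,-0.0381,-0.0000] roll 0.000
[0.0057,-0.0491,-0.0000] roll 0.000
[0.0161,-0.0572,-0.0000] roll 0.000
```

Call:
{"op": "servo_tool", "data": {
  "series": [
    {"delta_pos": [0.0123, -0.0046, 0], "roll": 0, "fingers": 0.015},
    {"delta_pos": [0.0255, -0.0051, 0], "roll": 0, "fingers": 0.015},
    {"delta_pos": [0.0381, -0.0015, 0], "roll": 0, "fingers": 0.015},
    {"delta_pos": [0.0491, 0.0057, 0], "roll": 0, "fingers": 0.015},
    {"delta_pos": [0.0572, 0.0161, 0], "roll": 0, "fingers": 0.015}
  ]
}}

```text
time: 6.05
eef_pos: [0.5724, 0.0457, 0.0945]
eef_rot: [0.001, 0.892, 0.451, 0.001]
contact_force: [-3.0, -4.2, 5.9]
opening: 0.252
finger_force: 59.3
```

Call:
{"op": "servo_tool", "data": {
  "series": [
    {"delta_pos": [0.0046, 0.0123, 0], "roll": 0, "fingers": 0.015},
    {"delta_pos": [0.0051, 0.0255, 0], "roll": 0, "fingers": 0.015},
    {"delta_pos": [0.0015, 0.0381, 0], "roll": 0, "fingers": 0.015},
    {"delta_pos": [-0.0057, 0.0491, 0], "roll": 0, "fingers": 0.015},
    {"delta_pos": [-0.0161, 0.0572, 0], "roll": 0, "fingers": 0.015}
  ]
}}

```text
time: 6.55
eef_pos: [0.608, -0.0009, 0.0944]
eef_rot: [-0.0, 0.892, 0.451, 0.001]
contact_force: [-6.5, 2.6, 8.2]
opening: 0.253
finger_force: 59.6
```

Call:
{"op": "servo_tool", "data": {
  "series": [
    {"delta_pos": [-0.0123, 0.0046, 0], "roll": 0, "fingers": 0.015},
    {"delta_pos": [-0.0255, 0.0051, 0], "roll": 0, "fingers": 0.015},
    {"delta_pos": [-0.0381, 0.0015, 0], "roll": 0, "fingers": 0.015},
    {"delta_pos": [-0.0491, -0.0057, 0], "roll": 0, "fingers": 0.015},
    {"delta_pos": [-0.0572, -0.0161, 0], "roll": 0, "fingers": 0.015}
  ]
}}

```text
time: 7.05
eef_pos: [0.5626, -0.038, 0.0945]
eef_rot: [0.002, 0.893, 0.451, 0.003]
contact_force: [2.5, 3.3, 3.9]
opening: 0.248
finger_force: 59.2
```

Call:
{"op": "servo_tool", "data": {
  "series": [
    {"delta_pos": [-0.0046, -0.0123, 0], "roll": 0, "fingers": 0.015},
    {"delta_pos": [-0.0051, -0.0255, 0], "roll": 0, "fingers": 0.015},
    {"delta_pos": [-0.0015, -0.0381, 0], "roll": 0, "fingers": 0.015},
    {"delta_pos": [0.0057, -0.0491, 0], "roll": 0, "fingers": 0.015},
    {"delta_pos": [0.0161, -0.0572, 0], "roll": 0, "fingers": 0.015}
  ]
}}

```text
time: 7.55
eef_pos: [0.5242, 0.0087, 0.0945]
eef_rot: [0.002, 0.893, 0.451, 0.001]
contact_force: [0.6, -1.9, 5.9]
opening: 0.255
finger_force: 59.4
```

Call:
{"op": "servo_tool", "data": {
  "series": [
    {"delta_pos": [0.0123, -0.0046, 0], "roll": 0, "fingers": 0.015},
    {"delta_pos": [0.0255, -0.0051, 0], "roll": 0, "fingers": 0.015},
    {"delta_pos": [0.0381, -0.0015, 0], "roll": 0, "fingers": 0.015},
    {"delta_pos": [0.0491, 0.0057, 0], "roll": 0, "fingers": 0.015},
    {"delta_pos": [0.0572, 0.0161, 0], "roll": 0, "fingers": 0.015}
  ]
}}

```text
time: 8.05
eef_pos: [0.5716, 0.0459, 0.0944]
eef_rot: [0.001, 0.892, 0.452, 0.0]
contact_force: [-2.7, -3.9, 8.7]
opening: 0.249
finger_force: 59.7
```

Call:
{"op": "servo_tool", "data": {
  "series": [
    {"delta_pos": [0.0046, 0.0123, 0], "roll": 0, "fingers": 0.015},
    {"delta_pos": [0.0051, 0.0255, 0], "roll": 0, "fingers": 0.015},
    {"delta_pos": [0.0015, 0.0381, 0], "roll": 0, "fingers": 0.015},
    {"delta_pos": [-0.0057, 0.0491, 0], "roll": 0, "fingers": 0.015},
    {"delta_pos": [-0.0161, 0.0572, 0], "roll": 0, "fingers": 0.015}
  ]
}}

```text
time: 8.55
eef_pos: [0.608, -0.0004, 0.0944]
eef_rot: [-0.0, 0.892, 0.451, 0.001]
contact_force: [-5.3, 2.4, 9.0]
opening: 0.254
finger_force: 59.8
```

Call:
{"op": "servo_tool", "data": {
  "series": [
    {"delta_pos": [-0.0123, 0.0046, 0], "roll": 0, "fingers": 0.015},
    {"delta_pos": [-0.0255, 0.0051, 0], "roll": 0, "fingers": 0.015},
    {"delta_pos": [-0.0381, 0.0015, 0], "roll": 0, "fingers": 0.015},
    {"delta_pos": [-0.0491, -0.0057, 0], "roll": 0, "fingers": 0.015},
    {"delta_pos": [-0.0572, -0.0161, 0], "roll": 0, "fingers": 0.015}
  ]
}}

```text
time: 9.05
eef_pos: [0.5621, -0.0379, 0.0945]
eef_rot: [0.002, 0.893, 0.451, 0.002]
contact_force: [1.9, 2.4, 6.3]
opening: 0.252
finger_force: 59.4
```

Call:
{"op": "servo_tool", "data": {
  "series": [
    {"delta_pos": [-0.0046, -0.0123, 0], "roll": 0, "fingers": 0.015},
    {"delta_pos": [-0.0051, -0.0255, 0], "roll": 0, "fingers": 0.015},
    {"delta_pos": [-0.0015, -0.0381, 0], "roll": 0, "fingers": 0.015},
    {"delta_pos": [0.0057, -0.0491, 0], "roll": 0, "fingers": 0.015},
    {"delta_pos": [0.0161, -0.0572, 0], "roll": 0, "fingers": 0.015}
  ]
}}

```text
time: 9.55
eef_pos: [0.5243, 0.0087, 0.0945]
eef_rot: [0.002, 0.893, 0.451, 0.001]
contact_force: [0.1, -2.8, 7.1]
opening: 0.253
finger_force: 59.4
```

Call:
{"op": "servo_tool", "data": {
  "series": [
    {"delta_pos": [0.0123, -0.0046, 0], "roll": 0, "fingers": 0.015},
    {"delta_pos": [0.0255, -0.0051, 0], "roll": 0, "fingers": 0.015},
    {"delta_pos": [0.0381, -0.0015, 0], "roll": 0, "fingers": 0.015},
    {"delta_pos": [0.0491, 0.0057, 0], "roll": 0, "fingers": 0.015},
    {"delta_pos": [0.0572, 0.0161, 0], "roll": 0, "fingers": 0.015}
  ]
}}

```text
time: 10.05
eef_pos: [0.5715, 0.0459, 0.0944]
eef_rot: [0.001, 0.892, 0.452, 0.0]
contact_force: [-2.1, -3.6, 8.8]
opening: 0.251
finger_force: 59.7
```

Call:
{"op": "servo_tool", "data": {
  "series": [
    {"delta_pos": [0.0046, 0.0123, 0], "roll": 0, "fingers": 0.015},
    {"delta_pos": [0.0051, 0.0255, 0], "roll": 0, "fingers": 0.015},
    {"delta_pos": [0.0015, 0.0381, 0], "roll": 0, "fingers": 0.015},
    {"delta_pos": [-0.0057, 0.0491, 0], "roll": 0, "fingers": 0.015},
    {"delta_pos": [-0.0161, 0.0572, 0], "roll": 0, "fingers": 0.015}
  ]
}}

```text
time: 10.55
eef_pos: [0.608, -0.0004, 0.0945]
eef_rot: [-0.0, 0.892, 0.451, 0.001]
contact_force: [-3.9, 2.8, 9.4]
opening: 0.251
finger_force: 59.8
```

Call:
{"op": "servo_tool", "data": {
  "series": [
    {"delta_pos": [-0.0123, 0.0046, 0], "roll": 0, "fingers": 0.015},
    {"delta_pos": [-0.0255, 0.0051, 0], "roll": 0, "fingers": 0.015},
    {"delta_pos": [-0.0381, 0.0015, 0], "roll": 0, "fingers": 0.015},
    {"delta_pos": [-0.0491, -0.0057, 0], "roll": 0, "fingers": 0.015},
    {"delta_pos": [-0.0572, -0.0161, 0], "roll": 0, "fingers": 0.015}
  ]
}}

```text
time: 11.05
eef_pos: [0.5621, -0.0379, 0.0945]
eef_rot: [0.002, 0.893, 0.451, 0.002]
contact_force: [2.6, 1.7, 7.5]
opening: 0.249
finger_force: 59.4
```

Call:
{"op": "servo_tool", "data": {
  "series": [
    {"delta_pos": [-0.0046, -0.0123, 0], "roll": 0, "fingers": 0.015},
    {"delta_pos": [-0.0051, -0.0255, 0], "roll": 0, "fingers": 0.015},
    {"delta_pos": [-0.0015, -0.0381, 0], "roll": 0, "fingers": 0.015},
    {"delta_pos": [0.0057, -0.0491, 0], "roll": 0, "fingers": 0.015},
    {"delta_pos": [0.0161, -0.0572, 0], "roll": 0, "fingers": 0.015}
  ]
}}

```text
time: 11.55
eef_pos: [0.5242, 0.0087, 0.0945]
eef_rot: [0.002, 0.893, 0.451, 0.001]
contact_force: [0.5, -1.7, 5.5]
opening: 0.251
finger_force: 59.4
```

Call:
{"op": "servo_tool", "data": {
  "series": [
    {"delta_pos": [0, 0, 0], "roll": 0, "fingers": 0.015},
    {"delta_pos": [0, 0, 0], "roll": 0, "fingers": 0.015}
  ]
}}

```text
time: 11.75
eef_pos: [0.5245, 0.0105, 0.0944]
eef_rot: [0.0, 0.892, 0.452, 0.001]
contact_force: [-1.5, 1.7, 8.3]
opening: 0.25
finger_force: 59.5
```

```bash
python3 - <<'E'
from h import *
from plan import *
s=env.state();p=s["eef_pos"];print(p,s["eef_rot"],s["contact_force"])
c=env.camera("scene");save(c,"s2")
im=c["image"];cv2.imwrite("pics/s2c.png",cv2.resize(im[135:285,220:395,::-1],None,fx=4,fy=4,interpolation=cv2.INTER_CUBIC))
f=.9374
up=[*p[:2],.165,f];b=[.4575,-.1085,.165,f]
calls(p,f,lin([*p,f],up,5)+lin(up,b,5)+lin(b,[.4575,-.1085,.0645,f],5))
E
```

```text
[0.52453938 0.01046799 0.09443969] [1.30311420e-04 8.92212888e-01 4.51613230e-01 1.27945480e-03] [-1.51893499  1.73911108  8.32928409]
-- call 0
[0.0000,0.0000,-0.0141] roll 0.000
[0.0000,0.0000,-0.0282] roll 0.000
[0.0000,0.0000,-0.0423] roll 0.000
[0.0000,0.0000,-0.0564] roll 0.000
[0.0000,0.0000,-0.0706] roll 0.000
-- call 1
[-0.0271,0.0033,-0.0000] roll 0.000
[-0.0542,0.0066,-0.0000] roll 0.000
[-0.0813,0.0098,-0.0000] roll 0.000
[-0.1085,0.0131,-0.0000] roll 0.000
[-0.1356,0.0164,-0.0000] roll 0.000
-- call 2
[0.0000,0.0000,0.0201] roll 0.000
[0.0000,0.0000,0.0402] roll 0.000
[0.0000,0.0000,0.0603] roll 0.000
[0.0000,0.0000,0.0804] roll 0.000
[0.0000,0.0000,0.1005] roll 0.000
```

View pics/s2c.png

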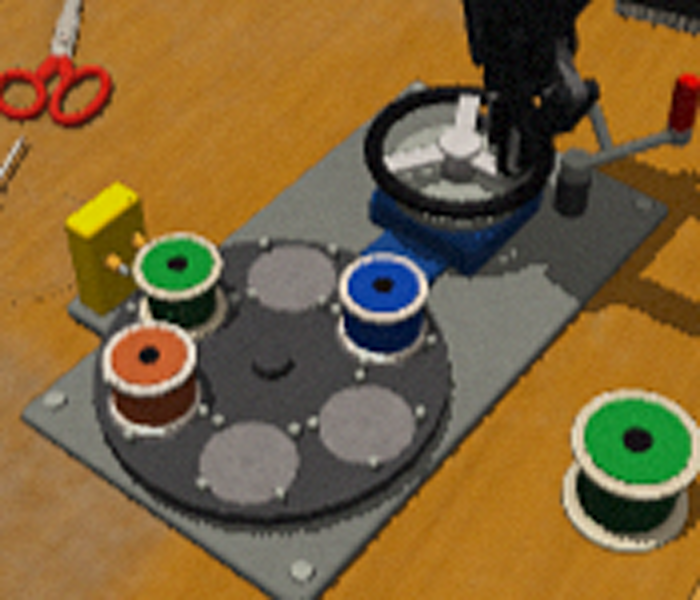

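Green now sits at the contacts, near original pixel (264,201). The crank is about 2° past its start, so I nudge it back, release it and go back to the lever.

Call:
{"op": "servo_tool", "data": {
  "series": [
    {"delta_pos": [-0.0012, 0.0009, 0], "roll": 0, "fingers": 0.015},
    {"delta_pos": [-0.0012, 0.0009, 0], "roll": 0, "fingers": 0.015},
    {"delta_pos": [-0.0012, 0.0009, 0], "roll": 0, "fingers": 0.015}
  ]
}}

```text
time: 12.1
eef_pos: [0.5243, 0.0086, 0.0944]
eef_rot: [0.0, 0.892, 0.451, 0.001]
contact_force: [-1.8, 1.4, 9.8]
opening: 0.246
finger_force: 59.7
```

Call:
{"op": "servo_tool", "data": {
  "series": [
    {"delta_pos": [0, 0, 0], "roll": 0, "fingers": 0.05},
    {"delta_pos": [0, 0, 0], "roll": 0, "fingers": 0.05},
    {"delta_pos": [0, 0, 0], "roll": 0, "fingers": 0.05}
  ]
}}

```text
time: 12.4
eef_pos: [0.5235, 0.0078, 0.0918]
eef_rot: [-0.0, 0.892, 0.451, -0.001]
contact_force: [-1.1, 0.8, 0.7]
opening: 0.589
finger_force: 0.0
```

Call:
{"op": "servo_tool", "data": {
  "series": [
    {"delta_pos": [0, 0, -0.014], "roll": 0, "fingers": 0.05},
    {"delta_pos": [0, 0, -0.028], "roll": 0, "fingers": 0.05},
    {"delta_pos": [0, 0, -0.042], "roll": 0, "fingers": 0.05},
    {"delta_pos": [0, 0, -0.056], "roll": 0, "fingers": 0.05},
    {"delta_pos": [0, 0, -0.071], "roll": 0, "fingers": 0.05}
  ]
}}

```text
time: 12.9
eef_pos: [0.5244, 0.0076, 0.1655]
eef_rot: [0.0, 0.893, 0.451, 0.001]
contact_force: [-0.2, -0.2, 0.5]
opening: 0.587
finger_force: 0.0
```

Call:
{"op": "servo_tool", "data": {
  "series": [
    {"delta_pos": [-0.0271, 0.0033, 0], "roll": 0, "fingers": 0.036},
    {"delta_pos": [-0.0542, 0.0066, 0], "roll": 0, "fingers": 0.036},
    {"delta_pos": [-0.0813, 0.0098, 0], "roll": 0, "fingers": 0.036},
    {"delta_pos": [-0.1085, 0.0131, 0], "roll": 0, "fingers": 0.036},
    {"delta_pos": [-0.1356, 0.0164, 0], "roll": 0, "fingers": 0.036}
  ]
}}

```text
time: 13.4
eef_pos: [0.4565, -0.1122, 0.1648]
eef_rot: [0.001, 0.892, 0.451, 0.0]
contact_force: [-0.0, -0.2, -0.6]
opening: 0.423
finger_force: 0.0
```

Call:
{"op": "servo_tool", "data": {
  "series": [
    {"delta_pos": [0, 0, 0], "roll": 0, "fingers": 0.036},
    {"delta_pos": [0, 0, 0], "roll": 0, "fingers": 0.036}
  ]
}}

```text
time: 13.6
eef_pos: [0.4571, -0.1115, 0.1646]
eef_rot: [0.0, 0.893, 0.45, 0.001]
contact_force: [-0.2, -0.5, 0.1]
opening: 0.422
finger_force: 0.0
```

```bash
python3 - <<'E'
from h import *
s=env.state();print(s["eef_pos"],2*np.arctan2(s["eef_rot"][2],s["eef_rot"][1]),s["opening"])
c=env.camera("wrist");H=c["hand_eye"]
i=c["image"].astype(int);m=(i[...,0]>110)&(i[...,1]<70)&(i[...,2]<70)
n,l,st,ce=cv2.connectedComponentsWithStats(m.astype(np.uint8));
for k in range(1,n):
    if st[k,4]>60: print(st[k],ce[k])
k=1+np.argmax(st[1:,4]);d=H[:3,:3]@np.linalg.inv(K(c))@np.array([*ce[k],1]);o=H[:3,3]
z=s["eef_pos"][2]-.092;print("knob tool xy",o+d*(z-o[2])/d[2])
E
```

```text
[ 0.45711483 -0.11150003  0.16456915] 0.9343986417680213 0.4220655743252709
[305 197  27  25 520] [318.12884615 209.02692308]
knob tool xy [0.00254715 0.00118689 0.07256915]
```

Call:
{"op": "servo_tool", "data": {
  "series": [
    {"delta_pos": [0.0025, 0.001, 0.02], "roll": 0, "fingers": 0.036},
    {"delta_pos": [0.0025, 0.001, 0.045], "roll": 0, "fingers": 0.036},
    {"delta_pos": [0.0025, 0.001, 0.075], "roll": 0, "fingers": 0.036},
    {"delta_pos": [0.0025, 0.001, 0.1], "roll": 0, "fingers": 0.036},
    {"delta_pos": [0.0025, 0.001, 0.1], "roll": 0, "fingers": 0.023}
  ]
}}

```text
time: 14.15
eef_pos: [0.4567, -0.1078, 0.0598]
eef_rot: [-0.003, 0.892, 0.452, -0.003]
contact_force: [0.1, -0.4, -1.1]
opening: 0.275
finger_force: 0.6
```

Call:
{"op": "servo_tool", "data": {
  "series": [
    {"delta_pos": [0, 0, 0], "roll": 0, "fingers": 0.023},
    {"delta_pos": [0, 0, 0], "roll": 0, "fingers": 0.023}
  ]
}}

```text
time: 14.35
eef_pos: [0.4607, -0.1099, 0.0655]
eef_rot: [0.001, 0.892, 0.451, 0.001]
contact_force: [0.1, -1.1, 0.4]
opening: 0.271
finger_force: 0.0
```

```bash
python3 - <<'E'
from h import *
from plan import *
s=env.state();p=s["eef_pos"];phi=.936;print(p,s["opening"],s["contact_force"],s["finger_force"])
P=np.array([.505,-.0447]);v=p[:2]-P;T=[]
for k in range(1,11):
    a=.08*k; R=np.array([[np.cos(a),-np.sin(a)],[np.sin(a),np.cos(a)]])
    T.append([*(P+R@v),p[2],phi+a])
calls(p,phi,T);print(T[-1])
E
```

```text
[ 0.46070569 -0.10991977  0.06554859] 0.27121726428841186 [ 0.12776985 -1.1064309   0.38762563] 0.0
-- call 0
[0.0005,0.0063,-0.0000] roll -0.080
[0.0015,0.0125,-0.0000] roll -0.160
[0.0030,0.0186,-0.0000] roll -0.240
[0.0049,0.0246,-0.0000] roll -0.320
[0.0074,0.0304,-0.0000] roll -0.400
-- call 1
[0.0005,0.0063,-0.0000] roll -0.080
[0.0015,0.0125,-0.0000] roll -0.160
[0.0030,0.0186,-0.0000] roll -0.240
[0.0049,0.0246,-0.0000] roll -0.320
[0.0074,0.0304,-0.0000] roll -0.400
[np.float64(0.5209256574164712), np.float64(-0.12191384182761358), np.float64(0.06554858823313055), 1.7360000000000002]
```

Call:
{"op": "servo_tool", "data": {
  "series": [
    {"delta_pos": [0.0005, 0.0063, 0], "roll": -0.08, "fingers": 0.023},
    {"delta_pos": [0.0015, 0.0125, 0], "roll": -0.16, "fingers": 0.023},
    {"delta_pos": [0.003, 0.0186, 0], "roll": -0.24, "fingers": 0.023},
    {"delta_pos": [0.0049, 0.0246, 0], "roll": -0.32, "fingers": 0.023},
    {"delta_pos": [0.0074, 0.0304, 0], "roll": -0.4, "fingers": 0.023}
  ]
}}

```text
time: 14.85
eef_pos: [0.4893, -0.1221, 0.0656]
eef_rot: [0.001, 0.784, 0.621, 0.001]
contact_force: [-0.2, 0.3, -0.7]
opening: 0.266
finger_force: 0.5
```

Call:
{"op": "servo_tool", "data": {
  "series": [
    {"delta_pos": [0.0005, 0.0063, 0], "roll": -0.08, "fingers": 0.023},
    {"delta_pos": [0.0015, 0.0125, 0], "roll": -0.16, "fingers": 0.023},
    {"delta_pos": [0.003, 0.0186, 0], "roll": -0.24, "fingers": 0.023},
    {"delta_pos": [0.0049, 0.0246, 0], "roll": -0.32, "fingers": 0.023},
    {"delta_pos": [0.0074, 0.0304, 0], "roll": -0.4, "fingers": 0.023}
  ]
}}

```text
time: 15.35
eef_pos: [0.5205, -0.1219, 0.0656]
eef_rot: [0.001, 0.645, 0.764, 0.001]
contact_force: [-1.5, 0.3, 0.5]
opening: 0.27
finger_force: 0.5
```

Call:
{"op": "servo_tool", "data": {
  "series": [
    {"delta_pos": [0, 0.002, 0], "roll": 0, "fingers": 0.023},
    {"delta_pos": [0, 0.004, 0], "roll": 0, "fingers": 0.023},
    {"delta_pos": [0, 0.004, 0], "roll": 0, "fingers": 0.023},
    {"delta_pos": [0, 0.004, 0], "roll": 0, "fingers": 0.023}
  ]
}}

```text
time: 15.75
eef_pos: [0.5217, -0.1219, 0.0653]
eef_rot: [-0.001, 0.647, 0.762, -0.002]
contact_force: [-8.3, -0.8, 6.8]
opening: 0.268
finger_force: 4.0
```

Call:
{"op": "servo_tool", "data": {
  "series": [
    {"delta_pos": [0, 0.002, 0], "roll": 0, "fingers": 0.023},
    {"delta_pos": [0, 0.002, 0], "roll": 0, "fingers": 0.023}
  ]
}}

```text
time: 15.95
eef_pos: [0.5218, -0.1219, 0.0652]
eef_rot: [-0.002, 0.647, 0.762, -0.003]
contact_force: [-12.8, -1.4, 9.1]
opening: 0.27
finger_force: 6.6
```

Call:
{"op": "servo_tool", "data": {
  "series": [
    {"delta_pos": [0, -0.005, 0], "roll": 0, "fingers": 0.036},
    {"delta_pos": [0, -0.0065, 0], "roll": 0, "fingers": 0.036},
    {"delta_pos": [0, -0.0065, -0.03], "roll": 0, "fingers": 0.036},
    {"delta_pos": [0, -0.0065, -0.07], "roll": 0, "fingers": 0.036},
    {"delta_pos": [0, -0.0065, -0.11], "roll": 0, "fingers": 0.036}
  ]
}}

```text
time: 16.45
eef_pos: [0.5189, -0.1217, 0.1748]
eef_rot: [0.0, 0.647, 0.763, 0.0]
contact_force: [0.6, -0.5, -0.0]
opening: 0.419
finger_force: 0.0
```

Call:
{"op": "servo_tool", "data": {
  "series": [
    {"delta_pos": [-0.04, 0, -0.02], "roll": 0, "fingers": 0.036},
    {"delta_pos": [-0.08, 0, -0.04], "roll": 0, "fingers": 0.036},
    {"delta_pos": [-0.12, 0, -0.06], "roll": 0, "fingers": 0.036},
    {"delta_pos": [-0.16, 0, -0.06], "roll": 0, "fingers": 0.036},
    {"delta_pos": [-0.16, 0, -0.06], "roll": 0, "fingers": 0.036}
  ]
}}

```text
time: 16.95
eef_pos: [0.5457, -0.2847, 0.2339]
eef_rot: [0.002, 0.649, 0.761, -0.001]
contact_force: [-0.2, -0.3, -1.9]
opening: 0.424
finger_force: 0.0
```

```bash
python3 - <<'E'
from h import *
import pickle
c=env.camera("top");o=pickle.load(open("top.pkl","rb"))
a,b=[cv2.resize(x["image"][115:245,235:440,::-1],None,fx=3,fy=2.2) for x in(o,c)]
cv2.imwrite("pics/cmp.png",np.vstack([a,b]))
for x in(o,c):
    i=x["image"].astype(int);m=(i[...,0]>100)&(i[...,1]<70)&(i[...,2]<70);m[:190]=0;m[250:]=0;m[:,:380]=0;m[:,470:]=0
    v,u=np.nonzero(m);print(len(u),u.mean(),v.mean())
E
```

```text
73 428.16438356164383 203.7945205479452
77 426.85714285714283 203.76623376623377
```

View pics/cmp.png

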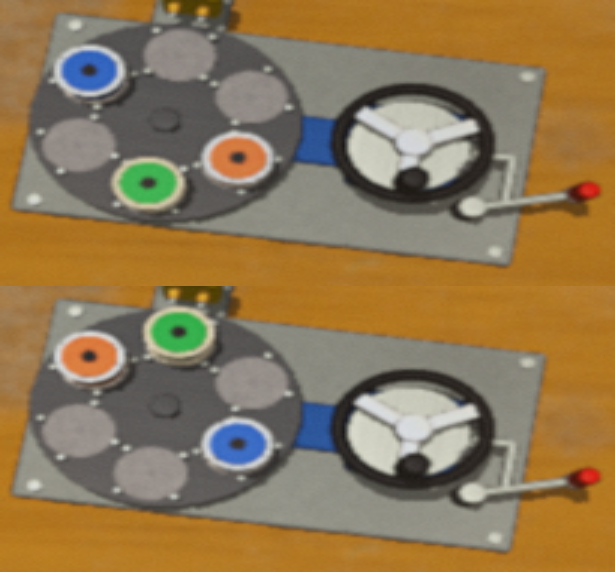

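The lever is back where it started, knob at (588,190) before and (588,477-286) after. The crank is back on the operator's side and green is at the contacts.

```bash
python3 -c "
from plant import env
print(env.close_job())"
```

```text
the job is handed in; nothing more can be done
None
```

I opened the lock lever, cranked three turns clockwise to bring the green spool to the test contacts, put the crank back at its start and the lever fully home, and handed the job in at about 17 s.

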